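# Stone viewer: brace out, shutter held half open

### The arm

A 6-joint arm with a two-finger parallel gripper is mounted at the origin on a cart in front of the work surface, level with it; the furniture and walls round the work are solid. World frame = base frame: x ahead of the robot, y to its left, z up, the work surface at z = 0. Lengths are in mm, angles in rad, forces in N, time in s.
With the tool pointing down it reaches from about 275 to 750 mm from the base axis. Payload 10.2 kg.
Tool frame: the origin (TCP) lies midway between the tips of the shut fingers; the grasp point (between the pads) lies 19 mm behind it (ctrl.tcp_to_grasp is the z of the grasp point in the tool frame, in mm); z points along the fingers, y is the direction in which the jaws open and shut (so a half turn about z gives the same grasp; the last joint's range is limited). The gripper opens to 85 mm and grips with 20 to 120 N. Pads are 22 mm wide; open, the fingers measure 114 mm over their backs; the gripper's body (76 mm by 85 mm) begins 54 mm behind the grasp point. The pads swing forward as they close: fully open they stand 13 mm farther back than shut.
Start: joints at [-1.412, 0.313, 1.498, -0, 1.331, -0.223], TCP at [195.598, -487.209, 231.294] pointing down, gripper open.
Joint ranges: [-2.94, 2.94], [-0.97, 2.17], [0.19, 2.56], [-1.23, 4.37], [0.02, 3.11], [-2.88, 2.88]. Speed limits (rad/s): [2.39, 2.39, 3.01, 3.14, 3.14, 3.14].

### API

Orientations are given as a unit quaternion [w, x, y, z].
In Python, from rig import sensors, capture, order, ctrl gives the robot as it stands. The module is installed in compiled form; this text tells all that it offers.
- The arm moves only by the tool play_rows, never from a script. Its argument "deltas" is a list of rows, each a list of 7 numbers: the shift along the world's x, y, z in units of 40 mm (1.0 is 40 mm), then the turn, a rotation vector about the world's x, y, z in units of 6 degrees (1.0 is 6 degrees), then the opening, from -1 (shut) to 1 (fully open). A call has 1 to 8 rows; each row shifts and turns the commanded pose from where the row before left it; what a row does not reach is not made up. A row lasts 1/12 s, in which the tool goes at most 41.7 mm and 7.16 degrees, less where a joint would pass 70% of its speed; a pose out of reach is approached as far as the arm can. A call is refused whole if a number of a shift passes 1 or a number of a turn 1, either way. A call with a gripper value outside its range is refused whole. The fingers move at their own pace and stop on an object; "squeeze" is the grip in N (left out, the last holds). Time passes only in rows, so rows that do not move let the fingers close. It gives the time, the measured TCP pose, the force and the opening at its end, in the units of the state.
- sensors.sense(): the state, without advancing time (a new reading comes with each control period).
- capture(name): name is "scene" or "top" or "wrist"; returns a dict with "pixels" (384x512x3 uint8, red, green, blue), "z_map" (384x512 float32, mm along the optical axis (not along the pixel's ray), 0 where there is no reading), "fx", "fy", "cx", "cy" (pixels), "k1" (the pictures are not rectified: a ray, as slopes to the right and down, at radius r is drawn at 1 + k1 r^2 times it, then the intrinsics apply), "eye" and "rotation" of the camera in the world; the wrist camera has in their place "tool_from_camera" (4x4, takes a point from camera to tool coordinates, whose origin is the TCP and whose axes are the flange's). Camera axes: x right, y down, z forward; pixel columns grow to the right and rows downward; lengths in mm; the calibration is good to about 2 mm. A picture is of the moment at which its call begins: read the wrist's pose just before it.
- order.finish_job(): hands the job in, once; it reports no verdict.
The state is a dict: "time_s": time; "joints": joint angles; "dq": joint speeds; "tau": joint torques, N m; "eef_pos": TCP position; "ee_rot": TCP orientation; "force": force on the tool from outside, world axes, zero at the start; "wrist_torque": the same for the moment, N m; "grip_width": opening from 0.0 (shut) to 1.0 (fully open).
Only numpy, scipy, OpenCV 4.12 (cv2) and the standard library are available. Lean on these libraries where they do the work, as an engineer would, in place of code of your own. Each camera call takes 0.05 s, during which the arm holds its last target. There are 200 camera calls.

### The job

On the grey stone viewer, first swing the hinged brace that carries the amber stone out over the window until it clicks into its end detent. Then slide the sprung shutter by its orange tab to half travel, pointer at the yellow mark, and finish while still holding it there with the fingers: it springs shut if let go. Leave the other things on the bench alone.

Things in the scene. Friction and masses are not known exactly. Their poses are not given: they have to be found in the camera images.
- viewer: grey light box fixed to the table, 100 (x) x 210 (y) x 50 mm high on rubber feet; the origin is the centre of its underside, z up. Its front (-x) faces the robot roughly. In its frame the window (46 x 50 mm) is centred at (6, 35, 50) mm, covered by the shutter while shut; two guide rails run along y at x = -25 and +37 mm, up to z = 57 mm. In front of the rails lie three marks on the top: white shut, yellow half, white fully open
- brace_axis (a point): point on the upright hinge axis of the brace, at the height of the brace's upper face (75 mm above the table); at (-65, 35, 75) mm in the viewer's frame
- brace_post (a point): upright round black post to move the brace by, 12 mm diameter, 35 mm tall, on the brace's upper face, 105 mm from the hinge axis; the point is the centre of its foot (75 mm above the table). Only the post stands above the bar there; the bar is 12 mm wide; a ring (34 mm) with the amber stone, 7 mm above the bar, sits 34 mm nearer the hinge
- brace (a joint): angle of the brace in rad: 0 when stowed (the arm points along the viewer's +y), grows clockwise seen from above to 1.571 at the end stop (arm points along the viewer's +x, over the window). A sprung ball resists from about 1.25 rad, at most some 4 N felt at the post; past about 1.46 rad it snaps the brace on to the stop and keeps it there
- shutter: dark shutter plate with an upright orange tab: the tab is 16 (x) x 10 (y) mm, 36 mm tall, with a 24 x 18 mm foot 3 mm high and a thin pointer towards -x; origin at the centre of its foot, 54 mm above the table; at (6, -35, 54) mm in the viewer's frame when shut; axes as the viewer's
- shutter_slide (a joint): opening of the shutter in m: 0 shut, slides along the viewer's -y to 0.050 fully open; half travel is 0.025. A spring pulls it shut with 3 N when shut, 7 N at half and 11 N fully open; it does not stay when let go
- loupe: loose bystander: small folding loupe, 42 x 62 x 17 mm, origin under its centre
- jar: loose bystander: small jar with black cap, 30 mm across, 42 mm tall, origin under its centre
- tin: loose bystander: flat steel tin, 64 x 94 x 27 mm, origin under its centre
- bowl: loose bystander: shallow dish, 45 mm across, 10 mm tall, origin under its centre

How it is judged:
By the outcome, as a careful person would: the job done as asked, in the order asked, and still so for the second after the job is handed in, while the arm keeps its last pose, push and grip.
It also fails if it takes over 42 s, if anything falls off the work surface, if the arm or the gripper's body presses on something with over 40 N, if the wrist force passes 120 N, or if a joint passes its speed limit or range.

## Working session

There is one attempt and no reset: what is moved stays moved. The work goes in short steps, Python scripts to look and compute and a tool call to move; the robot and the scene stay as the last step left them, time stands still between calls to the robot, and variables do not carry over. Pictures are saved under pics/ and viewed, about 8 in all and at most 12, crops included, and the job is handed in when it is done.

Besides the shell and the picture viewer there is one more tool, called as name(argument=value, ...), one argument or row to a line, values as JSON. play_rows: Moves the arm, as the interface text tells. Its arguments: {"type":"object","properties":{"deltas":{"type":"array","items":{"type":"array","items":{"type":"number"}}},"squeeze":{"type":"number"}},"required":["deltas"]}

```bash
mkdir -p pics; cat > h.py <<'E'
import numpy as np, cv2
from rig import sensors, capture, order, ctrl
def snap(name):
    s=sensors.sense(); c=capture(name)
    if name=="wrist":
        from scipy.spatial.transform import Rotation as R
        q=s["ee_rot"]; T=np.eye(4); T[:3,:3]=R.from_quat([q[1],q[2],q[3],q[0]]).as_matrix(); T[:3,3]=s["eef_pos"]
        M=T@np.array(c["tool_from_camera"]); c["R"],c["t"]=M[:3,:3],M[:3,3]
    else: c["R"],c["t"]=np.array(c["rotation"]),np.array(c["eye"])
    K=np.array([[c["fx"],0,c["cx"]],[0,c["fy"],c["cy"]],[0,0,1.]])
    c["K"]=K; c["D"]=np.array([c["k1"],0,0,0,0.])
    return c
def cloud(c):
    h,w=c["z_map"].shape; v,u=np.mgrid[:h,:w]
    p=cv2.undistortPoints(np.stack([u,v],-1).reshape(-1,1,2).astype(np.float64),c["K"],c["D"]).reshape(h,w,2)
    z=c["z_map"][...,None]
    P=np.concatenate([p*z,z],-1)@c["R"].T+c["t"]; P[c["z_map"]==0]=np.nan
    return P
def onplane(c,u,v,z):
    p=cv2.undistortPoints(np.array([[[u,v]]],float),c["K"],c["D"])[0,0]
    d=c["R"]@np.array([p[0],p[1],1]); return c["t"]+d*(z-c["t"][2])/d[2]
def project(c,P):
    r,_=cv2.Rodrigues(c["R"].T)
    return cv2.projectPoints(np.atleast_2d(np.array(P,float)),r,-c["R"].T@c["t"],c["K"],c["D"])[0][:,0]
def save(c,n,box=None,f=1):
    im=c["pixels"][...,::-1]
    if box: im=im[box[1]:box[3],box[0]:box[2]]
    cv2.imwrite("pics/"+n,cv2.resize(im,None,fx=f,fy=f,interpolation=cv2.INTER_CUBIC))
E
python3 - <<'E'
from h import *
print(sensors.sense(), ctrl.tcp_to_grasp)
a=snap("top");b=snap("scene")
print(a["t"],a["R"],b["t"],a["fx"])
im=np.vstack([a["pixels"],b["pixels"]])[...,::-1]
save(a,"top.png",f=1.5);save(b,"scene.png",f=1.5)
import pickle;pickle.dump((a,b),open("ab.pkl","wb"))
E
```

```text
{'time_s': 0.0, 'joints': array([-1.41237089e+00,  3.13458815e-01,  1.49843338e+00, -9.09885738e-06,
        1.33101987e+00, -2.23386440e-01]), 'dq': array([ 0.00026743,  0.00045411,  0.00141009,  0.00084741,  0.00057058,
       -0.0010981 ]), 'tau': array([-4.78640723e-04, -4.12268972e+01, -2.59743619e+01, -1.83431198e-04,
        4.12587746e-03,  2.10836140e-05]), 'eef_pos': array([ 195.5672885 , -486.93397837,  230.73196669]), 'ee_rot': array([-6.59503110e-04,  9.81832318e-01,  1.89749478e-01,  1.70076339e-05]), 'force': array([-0.66852493, -0.51312321, -0.78135899]), 'wrist_torque': array([-0.01484174, -0.01748813,  0.00309135]), 'grip_width': 0.9986206234366403} -18.700000000000003
[ 319.99824291   24.23418108 1544.83191004] [-0.04581405  0.70877133 -0.70178153  0.05519923] [110.71494165 724.31917413 611.84037244] 447.78881324161506
```

View pics/top.png

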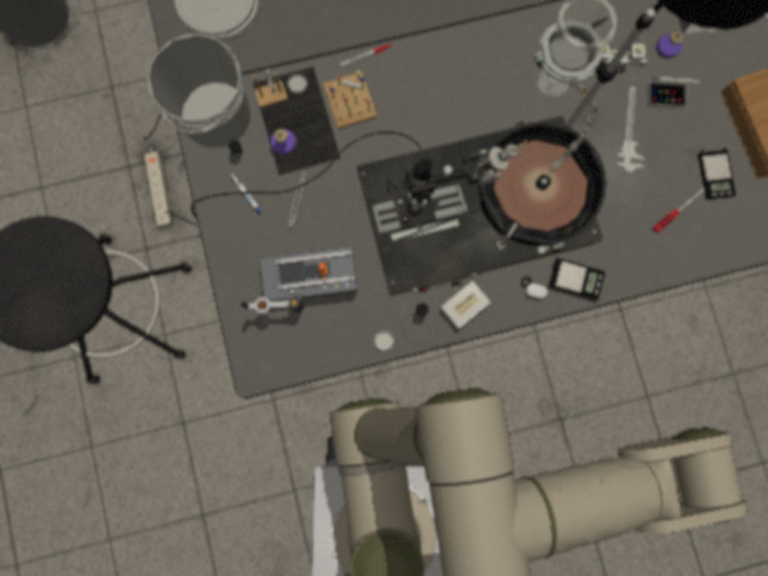

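View pics/scene.png

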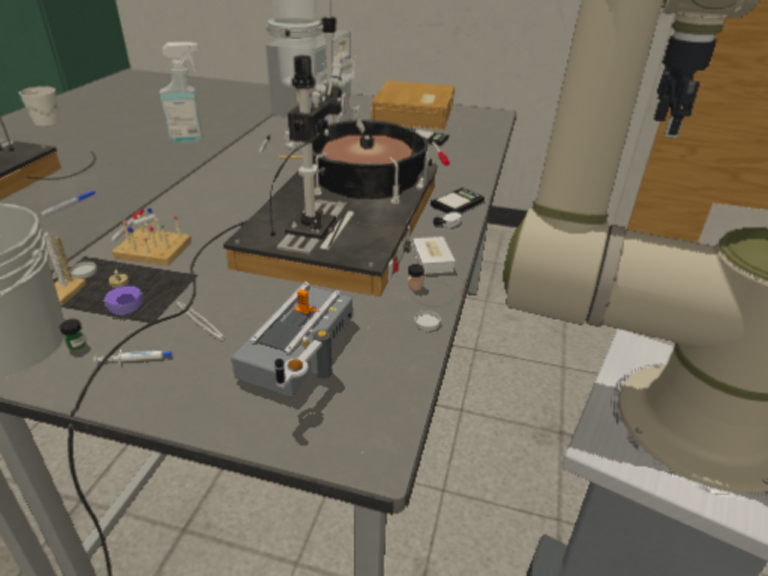

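The top view shows the viewer at about (308,272) in the enlarged image, the tab at (323,268), the hinge at (295,304) and the post at (247,306). The jar (422,310) and bowl (384,341) are on the robot's side. "rotation" turns out to be a quaternion, so I'll fix the helper and then measure.

```bash
python3 - <<'E'
s=open('h.py').read()
s=s.replace('c["R"],c["t"]=np.array(c["rotation"]),np.array(c["eye"])','c["R"],c["t"]=Q(c["rotation"]),np.array(c["eye"])')
s=s.replace('import numpy as np, cv2','import numpy as np, cv2\nfrom scipy.spatial.transform import Rotation\ndef Q(q): q=np.array(q); return q if q.ndim==2 else Rotation.from_quat([q[1],q[2],q[3],q[0]]).as_matrix()')
open('h.py','w').write(s)
E
python3 - <<'E'
from h import *
import pickle
a,b=pickle.load(open("ab.pkl","rb"))
for c in (a,b): c["R"]=Q(c["rotation"])
P=cloud(a)
for n,(u,v),z in [("tab",(323,268),90),("hinge",(295,304),75),("post",(247,306),110),("jar",(422,310),42),("bowl",(384,341),10),("ctr",(308,272),50)]:
    print(n,onplane(a,u/1.5,v/1.5,z).round(),P[int(v/1.5),int(u/1.5)].round())
for nm,c in (("top",a),("scene",b)):
    P=cloud(c); c0=onplane(a,308/1.5,272/1.5,50)
    near=np.hypot(P[...,0]-c0[0],P[...,1]-c0[1])<140
    m=near&(P[...,2]>40)&(P[...,2]<62)
    m=cv2.morphologyEx(m.astype(np.uint8),cv2.MORPH_OPEN,np.ones((3,3)))>0
    n,l,st,_=cv2.connectedComponentsWithStats(m.astype(np.uint8)); k=1+st[1:,4].argmax()
    pts=P[l==k]; print(nm,len(pts),np.median(pts[:,2]),cv2.minAreaRect(pts[:,:2].astype(np.float32)))
    print("table z",np.nanmedian(P[near&(P[...,2]<20),2]))
E
```

```text
tab [582. 142.  90.] [583. 142.  95.]
hinge [504. 203.  75.] [505. 204.  85.]
post [494. 301. 110.] [496. 306.  93.]
jar [497. -79.  42.] [499. -78.  44.]
bowl [429.   5.  10.] [430.   5.   9.]
ctr [580. 178.  50.] [580. 179.  53.]
top 1695 52.11656834805285 ((577.9496459960938, 179.78443908691406), (101.03520202636719, 210.09014892578125), 8.083581924438477)
table z 0.7986948231399538
scene 2117 50.12556717664336 ((574.3140258789062, 178.2482147216797), (100.42510986328125, 213.23057556152344), 8.041799545288086)
table z -1.1503200372291076
```

play_rows(
  deltas=[
    [0.31,0.82,0,0,0,0.53,1],
    [0.31,0.82,0,0,0,0.53,1],
    [0.31,0.82,0,0,0,0.53,1],
    [0.31,0.82,0,0,0,0.53,1],
    [0.31,0.82,0,0,0,0.53,1],
    [0.31,0.82,0,0,0,0.53,1],
    [0.31,0.82,0,0,0,0.53,1],
    [0.31,0.82,0,0,0,0.53,1],
  ],
)

```text
time_s: 0.77
eef_pos: [294.9, -223.1, 231.1]
ee_rot: [-0.0, 0.916, 0.402, 0.0]
force: [0.9, -0.2, 1.2]
grip_width: 1.005
```

play_rows(
  deltas=[
    [0.31,0.82,0,0,0,0.53,0],
    [0.31,0.82,0,0,0,0.53,0],
    [0.31,0.82,0,0,0,0.53,0],
    [0.31,0.82,0,0,0,0.53,0],
    [0.31,0.82,0,0,0,0.53,0],
    [0.31,0.82,0,0,0,0.53,0],
    [0.31,0.82,0,0,0,0.53,0],
    [0.31,0.82,0,0,0,0.53,0],
  ],
)

```text
time_s: 1.43
eef_pos: [394.1, 39.5, 231.3]
ee_rot: [0.0, 0.804, 0.594, -0.0]
force: [1.1, -2.1, -0.3]
grip_width: 0.501
```

play_rows(
  deltas=[
    [0.31,0.82,0,0,0,0.53,0],
    [0.31,0.82,0,0,0,0.53,0],
    [0.31,0.82,0,0,0,0.53,0],
    [0.31,0.82,0,0,0,0.53,0],
    [0.31,0.82,0,0,0,0.53,0],
    [0.31,0.82,0,0,0,0.53,0],
    [0.31,0.82,0,0,0,0.53,0],
    [0,0,0,0,0,0,0],
  ],
)

```text
time_s: 2.1
eef_pos: [481.3, 271.4, 230.1]
ee_rot: [-0.001, 0.673, 0.74, 0.0]
force: [0.3, 1.2, -0.5]
grip_width: 0.498
```

```bash
python3 - <<'E'
from h import *
s=sensors.sense(); print(s["time_s"],s["eef_pos"],s["joints"],Q(s["ee_rot"]),s["grip_width"])
w=snap("wrist"); import pickle; pickle.dump(w,open("w.pkl","wb"))
Rv=Rotation.from_euler('z',8.06,degrees=True).as_matrix(); o=np.array([576,179,0.])
for n,p in [("hinge",(-65,35,75)),("postfoot",(-65,140,75)),("posttop",(-65,140,110)),("tabtop",(6,-35,90)),("c1",(-50,105,50)),("c2",(-50,-105,50))]:
    X=o+Rv@np.array(p); print(n,X.round(1),project(w,X).round()*1.5)
save(w,"w1.png",f=1.5)
E
```

```text
2.1 [481.33479228 271.38997683 230.11113174] [3.00798623e-01 3.74885237e-01 1.41459629e+00 1.17658334e-03
 1.35270270e+00 2.06599173e-01] [[-9.38059559e-02  9.95590088e-01 -9.05217511e-04]
 [ 9.95589994e-01  9.38067854e-02  9.21904547e-04]
 [ 1.00275457e-03 -8.14745360e-04 -9.99999165e-01]] 0.49805710843992246
hinge [506.7 204.5  75. ] [[408.  358.5]]
postfoot [492.  308.5  75. ] [[402. 207.]]
posttop [492.  308.5 110. ] [[405. 216.]]
tabtop [586.8 145.2  90. ] [[510. 450.]]
c1 [511.8 276.   50. ] [[424.5 252. ]]
c2 [541.2  68.   50. ] [[427.5 493.5]]
```

View pics/w1.png

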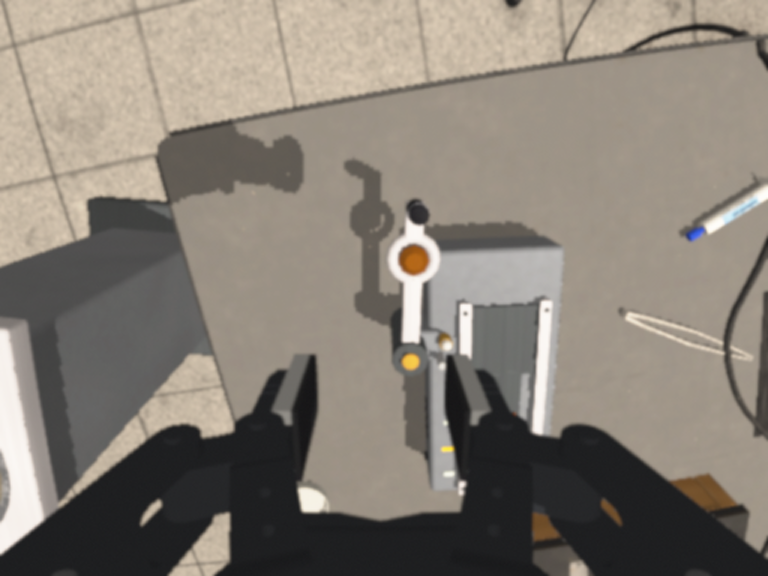

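The wrist view shows the post top at (418,213), the hinge cap at (411,361) and the stone at (413,260). All of these lie within a few mm of the predictions.

```bash
python3 - <<'E'
from h import *
import pickle; w=pickle.load(open("w.pkl","rb"))
for n,u,v,z in [("post",418,212,110),("hinge",411,361,85),("stone",413,260,82),("corner+x+y",562,245,50),("railA",465,310,57),("railB",546,308,57),("yellow",447,449,50),("white2",449,474,50)]:
    print(n,onplane(w,u/1.5,v/1.5,z).round(1))
P=cloud(w); m=(P[...,2]>100)&(P[...,2]<118)&(np.hypot(P[...,0]-495,P[...,1]-308)<30)
print(m.sum(),np.nanmedian(P[m],0))
m=(P[...,2]>68)&(P[...,2]<78)&(np.hypot(P[...,0]-500,P[...,1]-260)<60)
print(m.sum(),np.nanmedian(P[m],0))
E
```

```text
post [498.9 311.3 110. ]
hinge [508.3 207.4  85. ]
stone [501.8 276.8  82. ]
corner+x+y [609.1 290.2  50. ]
railA [545.6 237.6  57. ]
railB [604.1 244.6  57. ]
yellow [551.  114.1  50. ]
white2 [556.2  89.4  50. ]
183 [498.98461232 310.41177416 109.34770819]
1453 [503.59033402 262.37244735  74.63900537]
```

play_rows(
  deltas=[
    [0.22,0.49,0,0,0,0,0],
    [0.22,0.49,0,0,0,0,0],
    [0,0,-0.8,0,0,0,0],
    [0,0,-0.8,0,0,0,0],
    [0,0,-0.8,0,0,0,0],
    [0,0,-0.7,0,0,0,0],
    [0,0,-0.55,0,0,0,0],
    [0,0,0,0,0,0,0],
  ],
  squeeze=25,
)

```text
time_s: 2.82
eef_pos: [496.0, 304.5, 81.0]
ee_rot: [-0.002, 0.676, 0.737, -0.004]
force: [-0.1, -0.4, -1.1]
grip_width: 0.5
```

play_rows(
  deltas=[
    [0,0,0,0,0,0,-1],
    [0,0,0,0,0,0,-1],
    [0,0,0,0,0,0,-1],
    [0,0,0,0,0,0,-1],
    [0,0,0,0,0,0,-1],
    [0,0,0,0,0,0,-1],
  ],
)

```text
time_s: 3.32
eef_pos: [499.3, 306.4, 87.1]
ee_rot: [0.001, 0.676, 0.737, 0.001]
force: [-0.2, -2.4, 6.7]
grip_width: 0.127
```

Grip width is 10.8 mm, so the post is held. Next I'll work out the arc.

```bash
python3 - <<'E'
from h import *
s=sensors.sense(); print(s["eef_pos"],s["force"])
H=np.array([507.5,205.5]); d=s["eef_pos"][:2]-H; r=np.hypot(*d); a=np.degrees(np.arctan2(d[1],d[0])); print(r,a)
n=24; A=np.radians(np.linspace(a,8.06,n+1)); p=r*np.c_[np.cos(A),np.sin(A)]/40
print((a-8.06)/n/6); print(np.diff(p.round(2),axis=0).round(2).tolist())
E
```

```text
[499.29880565 306.43687073  87.08413247] [-0.15479858 -2.35077134  6.72229533]
101.26949916738464 94.6451199321185
0.6012855550841563
[[0.16, 0.01], [0.16, 0.0], [0.16, -0.01], [0.16, -0.03], [0.16, -0.03], [0.15, -0.04], [0.15, -0.05], [0.15, -0.06], [0.14, -0.07], [0.14, -0.08], [0.13, -0.09], [0.13, -0.09], [0.12, -0.11], [0.12, -0.11], [0.1, -0.11], [0.1, -0.13], [0.1, -0.13], [0.08, -0.14], [0.07, -0.14], [0.07, -0.14], [0.06, -0.15], [0.04, -0.15], [0.04, -0.16], [0.03, -0.16]]
```

play_rows(
  deltas=[
    [0.16,0.01,0.03,0,0,-0.6,-1],
    [0.16,0,0.02,0,0,-0.6,-1],
    [0.16,-0.01,0,0,0,-0.6,-1],
    [0.16,-0.03,0,0,0,-0.6,-1],
    [0.16,-0.03,0,0,0,-0.6,-1],
    [0.15,-0.04,0,0,0,-0.6,-1],
    [0.15,-0.05,0,0,0,-0.6,-1],
    [0.15,-0.06,0,0,0,-0.6,-1],
  ],
)

```text
time_s: 3.98
eef_pos: [548.6, 298.2, 87.5]
ee_rot: [-0.0, 0.838, 0.545, 0.0]
force: [-0.4, 0.7, -1.7]
grip_width: 0.125
```

play_rows(
  deltas=[
    [0.14,-0.07,0,0,0,-0.6,-1],
    [0.14,-0.08,0,0,0,-0.6,-1],
    [0.13,-0.09,0,0,0,-0.6,-1],
    [0.13,-0.09,0,0,0,-0.6,-1],
    [0.12,-0.11,0,0,0,-0.6,-1],
    [0.12,-0.11,0,0,0,-0.6,-1],
    [0.1,-0.11,0,0,0,-0.6,-1],
    [0.1,-0.13,0,0,0,-0.6,-1],
  ],
)

```text
time_s: 4.65
eef_pos: [588.4, 266.9, 87.6]
ee_rot: [-0.0, 0.948, 0.319, 0.001]
force: [4.4, 3.9, -4.0]
grip_width: 0.128
```

play_rows(
  deltas=[
    [0.1,-0.13,0,0,0,-0.6,-1],
    [0.08,-0.14,0,0,0,-0.6,-1],
    [0.07,-0.14,0,0,0,-0.6,-1],
    [0.07,-0.14,0,0,0,-0.6,-1],
    [0.06,-0.15,0,0,0,-0.6,-1],
    [0.04,-0.15,0,0,0,-0.6,-1],
  ],
)

```text
time_s: 5.15
eef_pos: [605.5, 232.7, 87.8]
ee_rot: [-0.0, 0.991, 0.136, 0.002]
force: [7.5, 3.5, -4.3]
grip_width: 0.128
```

play_rows(
  deltas=[
    [0.04,-0.16,0,0,0,-0.6,-1],
    [0.03,-0.16,0,0,0,-0.6,-1],
    [0.0,-0.04,0,0,0,0,-1],
    [0,0,0,0,0,0,-1],
  ],
)

```text
time_s: 5.48
eef_pos: [608.2, 219.1, 87.7]
ee_rot: [-0.001, 0.997, 0.075, 0.002]
force: [7.1, 7.0, -4.9]
grip_width: 0.125
```

play_rows(
  deltas=[
    [-0.05,-0.06,0,0,0,0,-1],
    [0,-0.06,0,0,0,0,-1],
    [0,0,0,0,0,0,-1],
  ],
)

```text
time_s: 5.73
eef_pos: [608.1, 218.4, 88.2]
ee_rot: [-0.005, 0.997, 0.075, 0.006]
force: [19.1, 28.5, -13.3]
grip_width: 0.127
```

It's hard against the stop: 28 N for under 1 mm of travel. I'll unload, release and rise.

play_rows(
  deltas=[
    [0.05,0.13,0,0,0,0,-1],
    [0,0,0,0,0,0,-0.2],
    [0,0,0,0,0,0,-0.2],
    [0,0,0,0,0,0,-0.2],
    [0,0,0.7,0,0,0,-0.2],
    [0,0,0.8,0,0,0,-0.2],
    [0,0,0.8,0,0,0,-0.2],
    [0,0,0,0,0,0,-0.2],
  ],
)

```text
time_s: 6.4
eef_pos: [609.4, 218.4, 186.7]
ee_rot: [-0.0, 0.997, 0.075, 0.006]
force: [0.5, 0.4, 1.1]
grip_width: 0.399
```

play_rows(
  deltas=[
    [-0.2,-0.5,0.5,0,0,0,-0.2],
    [-0.2,-0.5,0.5,0,0,0,-0.2],
    [-0.2,-0.5,0,0,0,0,-0.2],
    [0,-0.5,0,0,0,0,-0.2],
    [0,-0.5,0,0,0,0,-0.2],
    [0,0,0,0,0,0,-0.2],
  ],
)

```text
time_s: 6.9
eef_pos: [583.2, 115.1, 219.7]
ee_rot: [0.0, 0.997, 0.073, 0.0]
force: [-1.1, -0.8, -0.6]
grip_width: 0.4
```

```bash
python3 - <<'E'
from h import *
s=sensors.sense(); print(s["time_s"],s["eef_pos"],s["force"],Q(s["ee_rot"])[:,1],s["grip_width"])
w=snap("wrist"); import pickle; pickle.dump(w,open("w.pkl","wb"))
save(w,"w2.png",f=1.5)
P=cloud(w); hsv=cv2.cvtColor(w["pixels"],cv2.COLOR_RGB2HSV)
m=(P[...,2]>84)&(P[...,2]<97)&(np.hypot(P[...,0]-585,P[...,1]-145)<30)
print("tab",m.sum(),np.nanmedian(P[m],0), np.nanmin(P[m],0),np.nanmax(P[m],0), np.argwhere(m).mean(0)[::-1]*1.5)
m=(P[...,2]>102)&(P[...,2]<117)&(np.hypot(P[...,0]-610,P[...,1]-219)<30); print("post",m.sum(),np.nanmedian(P[m],0))
E
```

```text
6.9 [583.22001583 115.10014992 219.65822267] [-1.1018319  -0.81979583 -0.64148757] [ 0.14647929 -0.98921322  0.0010162 ] 0.4002354440345738
tab 207 [589.01735378 145.33429362  89.28634316] [580.54343789 139.82708926  84.02539095] [596.66078731 151.07008608  91.15035514] [330.78985507 257.04347826]
post 224 [612.76642861 217.79952446 109.49369612]
```

View pics/w2.png

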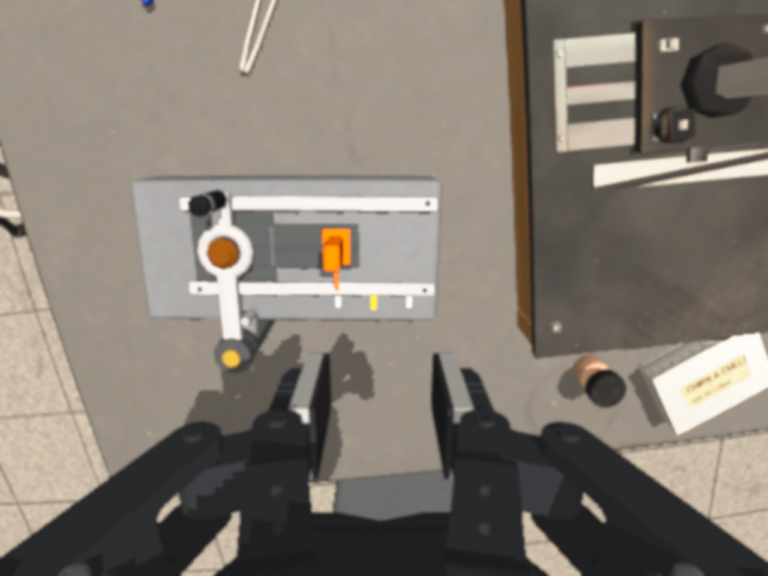

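The brace lies over the window with the post at (207,203). The tab top is at (332,257), the pointer is at the white shut mark, and the yellow mark is at (374,302). The post lies about 7.2° from the hinge against a yaw of 8.1°, within measurement error of the stop and well past the snap point. Next I'll descend on the tab.

play_rows(
  deltas=[
    [0.13,0.75,0,0,0,0,-0.2],
    [0,0,-0.7,0,0,0,-0.2],
    [0,0,-0.8,0,0,0,-0.2],
    [0,0,-0.8,0,0,0,-0.2],
    [0,0,-0.7,0,0,0,-0.2],
    [0,0,-0.5,0,0,0,-0.2],
    [0,0,-0.35,0,0,0,-0.2],
    [0,0,0,0,0,0,-0.2],
  ],
  squeeze=40,
)

```text
time_s: 7.62
eef_pos: [586.7, 149.0, 62.2]
ee_rot: [-0.0, 0.997, 0.075, -0.003]
force: [0.7, 0.3, 0.2]
grip_width: 0.397
```

play_rows(
  deltas=[
    [0,0,0,0,0,0,-1],
    [0,0,0,0,0,0,-1],
    [0,0,0,0,0,0,-1],
    [0,0,0,0,0,0,-1],
    [0,0,0,0,0,0,-1],
    [0,0,0,0,0,0,-1],
  ],
)

```text
time_s: 8.12
eef_pos: [589.2, 146.4, 66.5]
ee_rot: [0.002, 0.997, 0.075, 0.001]
force: [0.7, -12.4, -3.0]
grip_width: 0.104
```

play_rows(
  deltas=[
    [0.02,-0.12,0,0,0,0,-1],
    [0.02,-0.12,0,0,0,0,-1],
    [0.02,-0.12,0,0,0,0,-1],
    [0.02,-0.13,0,0,0,0,-1],
    [0.01,-0.13,0,0,0,0,-1],
    [0,0,0,0,0,0,-1],
    [0,0,0,0,0,0,-1],
    [0,0,0,0,0,0,-1],
  ],
)

```text
time_s: 8.78
eef_pos: [592.3, 124.5, 66.5]
ee_rot: [-0.001, 0.997, 0.075, 0.001]
force: [-1.6, 6.8, 2.0]
grip_width: 0.108
```

```bash
python3 - <<'E'
from h import *
s=sensors.sense(); print(s["time_s"],s["eef_pos"],s["force"],s["grip_width"])
d=s["eef_pos"][:2]-np.array([589.2,146.4]); print("slide",d@np.array([.142,-.99]))
w=snap("wrist"); b=snap("scene")
W=cv2.resize(w["pixels"][110:270,130:370],None,fx=2.5,fy=2.5,interpolation=cv2.INTER_CUBIC)
u,v=project(b,[585,130,60])[0].astype(int); S=cv2.resize(b["pixels"][v-40:v+40,u-60:u+60],None,fx=5,fy=5,interpolation=cv2.INTER_CUBIC)[:,:600]
h=300; im=np.vstack([cv2.resize(W,(450,300)),cv2.resize(S,(450,300))])
cv2.imwrite("pics/ws.png",im[...,::-1])
E
```

```text
8.7833 [592.34716276 124.50515051  66.48763209] [-1.6379258   6.77667924  1.97868371] 0.10778474546519583
slide 22.12279810709482
```

View pics/ws.png

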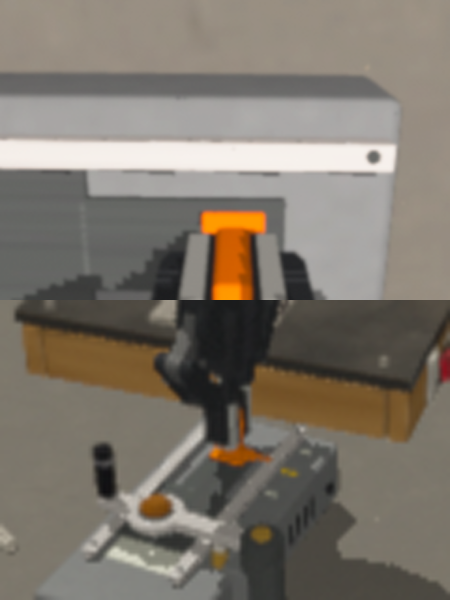

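The tab is held between both fingers and slid out about 22 mm. The pointer tip (270,458) is just short of the yellow mark (289,472). The brace is still over the window. I'll add 3 mm and compare the pointer with the mark numerically.

play_rows(
  deltas=[
    [0.01,-0.07,0,0,0,0,-1],
    [0,0,0,0,0,0,-1],
    [0,0,0,0,0,0,-1],
    [0,0,0,0,0,0,-1],
  ],
)

```text
time_s: 9.22
eef_pos: [592.7, 121.9, 66.5]
ee_rot: [-0.001, 0.997, 0.075, 0.001]
force: [-1.4, 6.9, 1.8]
grip_width: 0.108
```

```bash
python3 - <<'E'
from h import *
s=sensors.sense(); print(s["time_s"],s["eef_pos"],s["force"],s["grip_width"])
d=s["eef_pos"][:2]-np.array([589.2,146.4]); print("slide",d@np.array([.142,-.99]))
b=snap("scene"); import pickle; pickle.dump(b,open("b.pkl","wb"))
u,v=project(b,[565,120,55])[0].astype(int); print(u,v)
save(b,"b3.png",(u-40,v-30,u+40,v+30),10)
hsv=cv2.cvtColor(b["pixels"],cv2.COLOR_RGB2HSV)
Rv=Rotation.from_euler('z',8.2,degrees=True).as_matrix()[:2,:2]
def vf(p): return Rv.T@(p[:2]-np.array([577,179]))
for n,lo,hi in (("yellow",22,32),("orange",5,14)):
    m=cv2.inRange(hsv,(lo,150,90),(hi,255,255)); k=np.argwhere(m[v-30:v+30,u-40:u+40])+[v-30,u-40]
    print(n,[(int(y),int(x)) for y,x in k][:80])
E
```

```text
9.2167 [592.6985009  121.86288203  66.46887581] [-1.36850019  6.94492751  1.78077818] 0.10839359755600637
slide 24.788533917756155
214 202
yellow [(205, 220), (205, 221), (206, 222), (206, 223)]
orange [(189, 209), (198, 209), (198, 210), (199, 202), (199, 204), (199, 205), (199, 208), (199, 212), (200, 206), (200, 207), (200, 213), (200, 214), (201, 202), (201, 203), (201, 214), (201, 215), (201, 216), (202, 205), (202, 206), (203, 208), (203, 209), (203, 210), (217, 184), (217, 187)]
```

View pics/b3.png

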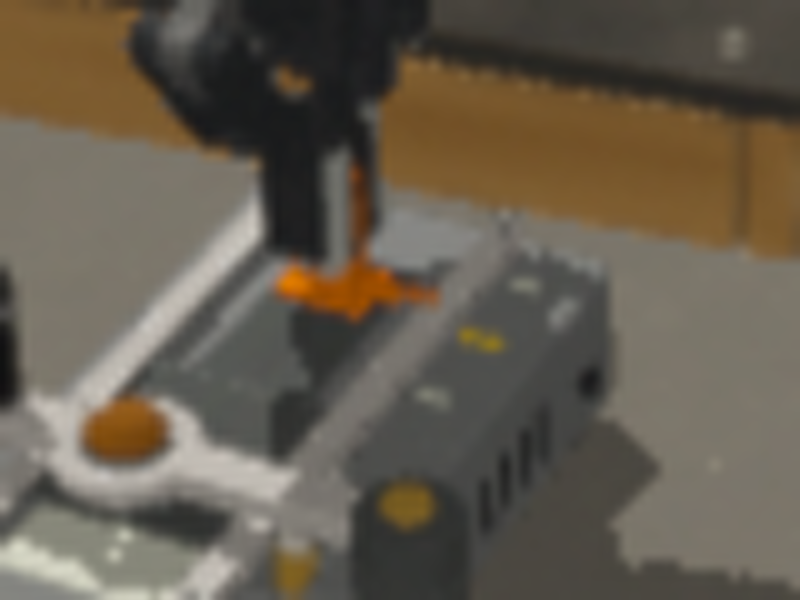

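The pointer tip is at about (435,297) in the crop and the yellow mark's centre at about (482,341). I'll compare them along the viewer's y.

```bash
python3 - <<'E'
from h import *
import pickle; b=pickle.load(open("b.pkl","rb"))
Rv=Rotation.from_euler('z',8.2,degrees=True).as_matrix()[:2,:2]
g=lambda x,y,z:(Rv.T@(onplane(b,214-40+(x-5)/10+.05,202-30+(y-5)/10+.05,z)[:2]-np.array([577,179]))).round(1)
for z in (56,58): print("pointer",z,g(435,297,z),g(405,291,z))
print("yellow",g(482,341,50),"shut",g(433,398,50),"open",g(525,285,50))
E
```

```text
pointer 56 [-22.6 -63.5] [-14.8 -62.7]
pointer 58 [-23.9 -61.1] [-16.1 -60.3]
yellow [-37.3 -59.3] shut [-36.8 -34.2] open [-36.7 -84.5]
```

Kinematics gives 24.8 mm and the scene view roughly 27 ± 2 mm. For a cross-check, I'll compare the foot's position before and after in wrist views.

```bash
python3 - <<'E'
from h import *
import pickle; w0=pickle.load(open("w.pkl","rb")); w1=snap("wrist")
yaw=8.2; Rv=Rotation.from_euler('z',yaw,degrees=True).as_matrix()
o=np.array([577,179,0.])
out=[]
for w in (w0,w1):
    X,Y=np.meshgrid(np.arange(-45,45,.5),np.arange(-110,0,.5),indexing="ij")
    q=project(w,(np.c_[X.ravel(),Y.ravel(),np.full(X.size,57)]@Rv.T+o)).reshape(*X.shape,2).astype(np.float32)
    im=cv2.remap(w["pixels"],q[...,0],q[...,1],cv2.INTER_LINEAR); out.append(im[::-1,::-1])
    hsv=cv2.cvtColor(im,cv2.COLOR_RGB2HSV); m=cv2.inRange(hsv,(3,150,90),(16,255,255))>0
    for x in (12,14,16,18):
        r=Y[0][m[int((x+45)*2)]]; print(x,(r.min(),r.max(),r.size) if r.size else None)
cv2.imwrite("pics/rect.png",cv2.resize(np.vstack(out),None,fx=1.6*2*.5,fy=1.6*2*.5)[...,::-1])
s=sensors.sense(); print(s["eef_pos"],s["force"])
E
```

```text
12 (np.float64(-44.0), np.float64(-25.5), 29)
14 (np.float64(-44.0), np.float64(-25.5), 21)
16 (np.float64(-44.0), np.float64(-25.5), 5)
18 (np.float64(-44.0), np.float64(-26.0), 37)
12 (np.float64(-64.5), np.float64(-53.0), 24)
14 (np.float64(-68.5), np.float64(-50.5), 23)
16 (np.float64(-68.5), np.float64(-50.5), 4)
18 (np.float64(-68.5), np.float64(-50.5), 6)
[592.69071421 121.87018072  66.44147411] [-1.42160477  7.77243438  2.88178064]
```

View pics/rect.png

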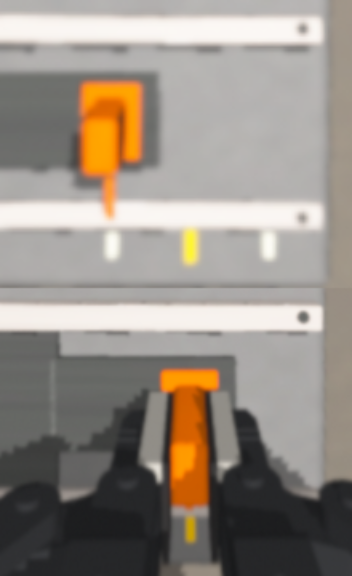

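The rectified views put the foot centre at -34.8 mm before and -59.5 mm now, a slide of about 24.8 mm. The yellow mark at (190,530) lies in line with the tab, and the 7 N measured is the spring force expected at half travel. I'll hand in.

```bash
python3 -c "
from rig import order
print(order.finish_job())"
```

```text
the job is handed in; nothing more can be done
None
```

The job is handed in: the brace is at its end stop over the window, and the fingers are holding the shutter at about half travel.

- **Brace:** I gripped the post and swung the brace until the stop took 28 N with under 1 mm of movement, then let go. Later pictures show it still over the window. Its measured angle was about 1° short of the stop, which is within measurement error and well past the snap point.
- **Shutter:** I gripped the orange tab at 40 N and slid it out, ending at about 9.2 s of the 42 s allowed.
    - **Tool position:** it shows 24.8 mm of travel.
    - **Wrist pictures:** before and after, they show about 24.8 mm, with the yellow mark in line with the tab.
    - **Spring force:** it read about 7 N, as expected at half travel.
- **Disagreement:** the scene camera put the pointer about 2 mm past half. I trusted the other three checks, because that reading depends on the pointer's exact height, which I did not know.
- **Bystanders:** I did not touch the loupe, jar, tin or bowl.

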